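# Ease the keeper clip off a roller mixer's shaft with a wedge

## Robot

A 6-joint arm with a two-finger parallel gripper is mounted at the origin on a cart in front of the work surface, level with it; the furniture and walls round the work are solid. World frame = base frame: x ahead of the robot, y to its left, z up, the work surface at z = 0. Lengths are in m, angles in rad, forces in N, time in s.
With the tool pointing down it reaches from about 0.35 to 0.725 m from the base axis. Payload 4.3 kg.
Tool frame: the origin (TCP) lies between the finger pads; the fingertips stand 8 mm ahead of it and the grasp point (between the pads) lies 11 mm behind it (env.finger_overhang is the distance from the TCP to the fingertips, in m); z points along the fingers, y is the line along which they close (so a half turn about z gives the same grasp; the last joint's range is limited). The gripper opens to 85 mm and grips with 20 to 120 N. Pads are 22 mm wide; open, the fingers measure 114 mm over their backs; the gripper's body (76 mm by 85 mm) begins 54 mm behind the grasp point. The pads swing forward as they close: fully open they stand 13 mm farther back than shut.
Start: joints at [1.038, 0.377, 0.081, 1.274, 0, 1.46], TCP at [0.236, 0.524, 0.239] pointing down, gripper open.
Joint ranges: [-2.72, 2.72], [-0.84, 1.66], [-1.02, 1.22], [-1.77, 2.12], [-1.37, 1.28], [-3.14, 3.14]. Speed limits (rad/s): [2.57, 2.57, 3.14, 3.14, 3.14, 3.14].

## Interface

Orientations are given as a 3x3 rotation matrix whose columns are the frame's x, y, z axes.
In Python, from rig import env gives the robot as it stands.
- The arm moves only by the tool apply_moves, never from a script. Its arguments are lists of equal length, an entry for each row: "jaw": the opening, from 0 (shut) to 1 (fully open); "linear": the shift along the tool's x, y, z in cm, a list of three; "turn": the turn about the tool's z in degrees. In form: {"jaw": [jaw, ...], "linear": [[dx, dy, dz], ...], "turn": [turn, ...]}. A call has 1 to 8 rows; each row is the pose to reach, as a shift and turn from the pose commanded when the call began, along the tool's axes at that moment; what a row does not reach only later rows make up. A row lasts 1/12 s, in which the tool goes at most 41.7 mm and 7.16 degrees, less where a joint would pass 70% of its speed; a pose out of reach is approached as far as the arm can. A call with a gripper value outside its range is refused whole. The fingers move at their own pace and stop on an object; the grip force is fixed at half the most. Time passes only in rows, so rows that repeat a pose let the fingers close. It gives the time, the measured TCP pose, the force, the opening and the grip force at its end, in the units of the state.
- env.observe(): the state, without advancing time (a new reading comes with each control period).
- env.capture(name): name is "side" or "top"; returns (picture, depth): 480x640x3 uint8, blue, green, red; 480x640 float32, m along the optical axis (not along the pixel's ray), 0 where there is no reading.
- env.calibration(name): a dict with "fx", "fy", "cx", "cy" (pixels), "R" (3x3) and "t" (3): a world point X has camera coordinates R X + t. Camera axes: x right, y down, z forward; pixel columns grow to the right and rows downward; lengths in m; the calibration is good to about 2 mm. A picture is of the moment at which its call begins. calibration takes no time and is no camera call.
- env.job_done(): hands the job in; it is judged then, once.
Trained networks look in the newest picture that a camera, given by its name, has taken for a name from the list of things; names that differ only in an ending like _2 or _b are one class to them, and where a whole thing is asked for, a point or a joint stands for the part that bears it (a point fixed in the world has none). Each returns a list of dicts, best first, with "p" (0 to 1); they miss things now and then, are a little off and sometimes report something else, mostly with a low value. They report only what shows in the picture. A call takes as long as a camera call.
- env.search_frame(camera, thing): "xyz" ([x, y, z] in m, in world coordinates, good to about 4 mm: the middle of the surface that is visible of it).
- env.place_of(camera, thing): "xyz" ([x, y, z] in m, in world coordinates, good to about 4 mm: a listed point, or the origin of a listed thing).
The state is a dict: "time_s": time; "joints": joint angles; "qd": joint speeds; "tau": joint torques, N m; "tool_pos": TCP position; "eef_rot": TCP orientation; "contact_force": force on the tool from outside, world axes, zero at the start; "torque": the same for the moment, N m; "finger_gap": opening from 0.0 (shut) to 1.0 (fully open); "gripper_force": force on a finger pad.
Only numpy, scipy, OpenCV 4.12 (cv2) and the standard library are available. Lean on these libraries where they do the work, as an engineer would, in place of code of your own. Each camera call takes 0.05 s, during which the arm holds its last target. There are 200 camera calls.

## Task

The middle roller of the tube roller mixer has to come out for cleaning, so the white keeper clip that holds its shaft must come off: take the wedge tool, lay its blade lightly on the bare shaft end and slide it along the shaft under the clip until the clip is spread and springs up out of its groove. Feel your way: force neither the clip nor the shaft, and do not touch the clip with the fingers while it is still in its groove. Lay the wedge back down on the bench, lift the loosened clip off the shaft and set it in the steel tray without dropping it, and leave the other things where they are.

Things in the scene. Friction and masses are not known exactly. Their poses are not given: they have to be found in the camera images.
- wedge: the wedge tool, loose on the bench, 120 g: black plastic handle block 44 x 22 x 38 mm (x -24 to +20 mm) with a steel blade 10 mm wide pointing to +x. Origin on the flat underside that handle and blade share, z up. The blade is 15 mm thick up to x = 31 mm, then its upper side slopes down over 39 mm to a nose 1.8 mm thick, edge eased to 1.4 mm, at x = 70 mm
- wedge_tip (a point): the nose of the wedge's blade: middle of its underside, 70 mm ahead of the wedge's origin
- clip: the white plastic keeper clip, loose, 42 g, saddled on the shaft in a groove: a bridge over the shaft, 14 mm long, and two sprung legs that grip it and reach 16 mm below the origin. Origin on the shaft's axis at mid-clip (as seated), x along the shaft into the mixer, z up. Wedged with a push of 6 to 12 N it rises; it cracks if the wedge presses on it with over 20 N
- clip_mouth (a point): where the blade goes in: middle of the lower front edge of the clip's bridge, 7 mm before the clip's origin. The channel below it is 14 mm wide and only 1.5 mm high above the bare shaft, so just a blade whose nose lies on the shaft gets in
- clip_crown (a point): middle of the top of the clip's crown, the block on its bridge by which to hold the freed clip: 13 mm along x, 29 mm across y, 9 mm high, its top 28 mm above the clip's origin
- clip_seat (a point): where the clip's origin is when seated, x = -107.5 mm on the mixer, z = 78 mm; axes as the mixer's. With the blade's nose 18 to 30 mm beyond it along x the clip has risen about 9 mm and springs up by itself; it then stands loose on the shaft, 14 mm above its seat, leaning up to 10 degrees sideways
- mixer: the tube roller mixer, fixed: white base 192 x 150 mm, three black rollers along x between grey end plates 98 mm high. Origin at the middle of its underside, z up. The middle roller's steel shaft (axis y = 0, z = 78 mm) comes out of the -x end plate, outer face x = -100 mm. Its ground surface is scored if the wedge presses on it, or on any part of the mixer, with over 20 N
- shaft_end (a point): the free end of the shaft, its top line (z = 89 mm). From here the bare shaft, 22 mm thick, runs 40 mm along the mixer's x to the clip's groove, which is 15 mm long and 17 mm thick
- slot (a point): in the end plate's outer face, behind the clip, at the shaft's top line: the plate is open above it, 23 mm wide, and the blade can pass on for 34 mm before it meets the roller. Beside the opening stand two guide posts 3 mm wide, 23 mm higher than this point; beside the clip two lugs (16 to 20 mm off the axis, 6 mm higher than this point)
- tray: shallow rectangular steel tray, loose, 150 x 110 mm, 16 mm high, walls and floor 3 mm; origin at the middle of its underside, x along the long side
- marker: black marker pen, 136 mm long, 14 mm thick, lying on the bench; a bystander
- bottle: small bottle with a red cap, 32 mm across, 63 mm high, standing on the bench; a bystander
- tape: yellow roll of label tape, 65 mm across, 19 mm high, lying on the bench; a bystander

How it is judged:
On the way, in this order (a step that is already met when the one before it is completed fails the run):
1. the wedge's tip is under the clip's bridge, over the shaft, while the clip is still in its groove and no finger touches it (x of wedge_tip in the frame of clip between -0.003 and 0.035 m and y of wedge_tip in the frame of clip between -0.007 and 0.007 m and z of wedge_tip in the frame of clip between 0 and 0.0145 m and z of clip in the frame of clip_seat below 0.01 m and distance between clip and clip_seat below 0.012 m and contact force between the fingers and clip below 0.1 N), for 0.1 s.
2. the clip, driven up by the wedge, stands free on top of the shaft, untouched by the fingers (z of clip in the frame of clip_seat above 0.0115 m and distance between clip and clip_seat below 0.03 m and contact force between the fingers and clip below 0.1 N), for 0.2 s.
At the end, for the whole second after the job is handed in: The clip lies still inside the tray, on its floor (its origin within 70 mm lengthwise and 50 mm crosswise of the tray's middle and less than 35 mm above its underside); the wedge lies still on the bench, flat or on its side, and does not touch the tray (x of clip in the frame of tray between -0.07 and 0.07 m and y of clip in the frame of tray between -0.05 and 0.05 m and z of clip in the frame of tray between 0 and 0.035 m and linear speed of each of clip, wedge below 0.02 m/s and height (world z) of wedge below 0.015 m and height (world z) of wedge_tip below 0.02 m and contact force between wedge and tray below 0.1 N).
It fails at once if the fingers touch the clip while it is still in its groove ((z of clip in the frame of clip_seat below 0.01 m and distance between clip and clip_seat below 0.012 m) and contact force between the fingers and clip above 0.5 N).
It fails at once if the wedge is pressed on the clip with more than 20 N (contact force between wedge and clip above 20 N).
It fails at once if the wedge is pressed on the mixer or its shaft with more than 20 N (contact force between wedge and mixer above 20 N).
It fails at once if the clip falls on the bench, or is dropped or thrown into the tray (faster than 0.8 m/s above it) ((height (world z) of clip below 0.022 m and horizontal distance between clip and tray above 0.1 m) or (horizontal distance between clip and tray below 0.1 m and linear speed of clip above 0.8 m/s)).
It fails at once if the marker, the bottle or the tape roll is moved by more than 30 mm (distance of any of marker, bottle, tape from where it was at the start of the episode above 0.03 m).
It also fails if it takes over 72 s, if anything falls off the work surface, if the arm or the gripper's body presses on something with over 40 N, if the wrist force passes 120 N, or if a joint passes its speed limit or range.

## Working session

There is one attempt and no reset: what is moved stays moved. The work goes in short steps, Python scripts to look and compute and a tool call to move; the robot and the scene stay as the last step left them, time stands still between calls to the robot, and variables do not carry over. Pictures are saved under pics/ and viewed, at most 10 in all, crops included, and the job is handed in when it is done.

Besides the shell and the picture viewer there is one more tool, called after "Call:" as a command line: name --pt "numbers of a row" for each row, then --argument value for the rest. apply_moves: Moves the arm, as the interface text tells. Its arguments: {"type":"object","properties":{"jaw":{"type":"array","items":{"type":"number"}},"linear":{"type":"array","items":{"type":"array","items":{"type":"number"}}},"turn":{"type":"array","items":{"type":"number"}}},"required":["jaw","linear","turn"]}

```bash
mkdir -p pics; ls; cat > h.py <<'E'
import numpy as np, cv2
from rig import env
def px2w(cam,u,v,d):
    c=env.calibration(cam);R=np.array(c["R"]);t=np.array(c["t"])
    p=np.array([(u-c["cx"])/c["fx"]*d,(v-c["cy"])/c["fy"]*d,d]);return R.T@(p-t)
def cloud(cam,d):
    c=env.calibration(cam);R=np.array(c["R"]);t=np.array(c["t"])
    v,u=np.mgrid[0:480,0:640];P=np.stack([(u-c["cx"])/c["fx"]*d,(v-c["cy"])/c["fy"]*d,d],-1)
    return (P-t)@R
E
python3 - <<'E'
from h import *
for cam in("top","side"):
    im,d=env.capture(cam);cv2.imwrite(f"pics/{cam}0.png",im);np.save(f"{cam}0.npy",d)
    c=env.calibration(cam);print(cam,c["fx"],-np.array(c["R"]).T@c["t"],np.round(c["R"],3).tolist())
    for n in["wedge","wedge_tip","clip","clip_mouth","clip_crown","mixer","shaft_end","slot","tray","marker","bottle","tape"]:
        r=env.place_of(cam,n)
        print(n,[(np.round(q["xyz"],4).tolist(),round(q["p"],2)) for q in r[:2]])
o=env.observe();print(o["time_s"],o["tool_pos"],np.round(o["eef_rot"],3).tolist(),o["contact_force"])
E
```

```text
pics
top 614.501682023509 [ 0.34200299 -0.06875351  1.34947131] [[0.001, -1.0, -0.011], [-0.986, 0.001, -0.164], [0.164, 0.011, -0.986]]
wedge [([0.4429, -0.2422, -0.0025], 0.76)]
wedge_tip [([0.475, -0.1794, 0.0006], 0.86)]
clip [([0.5587, 0.1457, 0.0779], 0.48)]
clip_mouth [([0.6613, -0.1687, 0.0033], 0.65), ([0.5545, 0.1466, 0.0885], 0.57)]
clip_crown [([0.558, 0.1474, 0.1029], 0.61)]
mixer [([0.6466, 0.216, 0.0045], 0.79)]
shaft_end [([0.5209, 0.1178, 0.0871], 0.9)]
slot [([0.5643, 0.1509, 0.0898], 0.92)]
tray [([0.663, -0.1723, 0.0042], 0.77)]
marker [([0.4561, 0.1161, 0.0046], 0.75)]
bottle [([0.4589, -0.367, 0.0017], 0.72)]
tape [([0.5903, -0.0366, -0.0003], 0.87)]
side 555.1898684351414 [ 0.34416448 -0.77771644  1.14014181] [[0.959, -0.282, -0.016], [-0.239, -0.782, -0.576], [0.15, 0.556, -0.817]]
wedge [([0.4383, -0.2414, 0.0025], 0.88), ([0.551, 0.141, 0.0924], 0.73)]
wedge_tip [([0.4707, -0.1821, 0.0018], 0.61)]
clip [([0.5593, 0.1457, 0.0787], 0.54)]
clip_mouth [([0.5518, 0.1452, 0.0894], 0.39)]
clip_crown [([0.5614, 0.1476, 0.1038], 0.67)]
mixer [([0.6391, 0.2211, 0.0003], 0.83)]
shaft_end []
slot [([0.4583, -0.3671, 0.0041], 0.73), ([0.5229, 0.1159, 0.0885], 0.6)]
tray [([0.6589, -0.1718, -0.0016], 0.61)]
marker [([0.4516, 0.1227, 0.0022], 0.46), ([0.5236, 0.1136, 0.0844], 0.34)]
bottle [([0.4598, -0.3682, 0.0036], 0.77)]
tape [([0.5919, -0.0388, -0.0021], 0.91)]
1.3 [0.23594005 0.52440483 0.23932319] [[-0.912, 0.41, 0.0], [0.41, 0.912, 0.0], [0.0, 0.0, -1.0]] [-0.09779567 -0.86907684 -0.83076836]
```

View pics/top0.png

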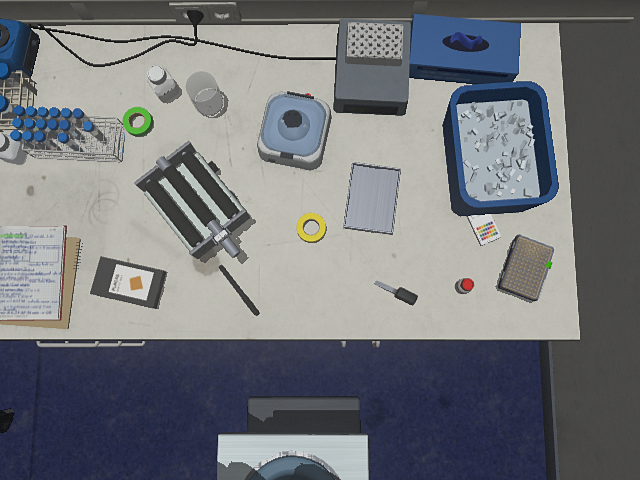

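View pics/side0.png

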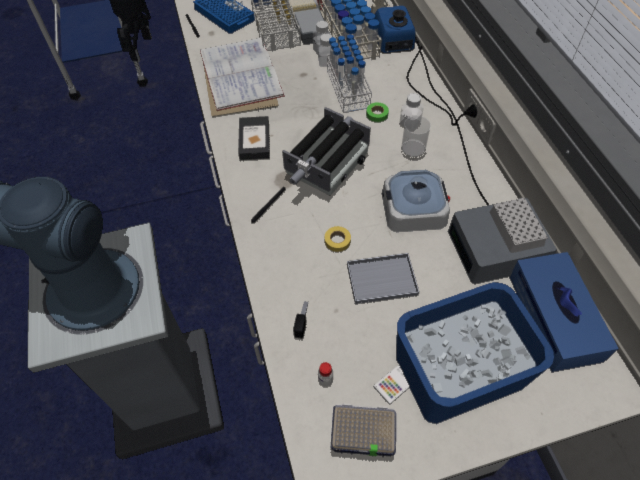

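```bash
python3 - <<'E'
from h import *
for cam in("top","side"):
    d=np.load(f"{cam}0.npy");P=cloud(cam,d);im=cv2.imread(f"pics/{cam}0.png")
    def rep(name,m,rect=True):
        q=P[m&(d>0)]
        if len(q)<10: print(cam,name,len(q));return
        (c,s,a)=cv2.minAreaRect(q[:,:2].astype(np.float32)*1000)
        print(cam,name,len(q),np.round(c,1),np.round(s,1),round(a,1),"med",np.round(np.median(q,0),4),"zmax",q[:,2].max().round(4))
        return q
    X,Y,Z=P[...,0],P[...,1],P[...,2]
    near=lambda x,y,r:np.hypot(X-x,Y-y)<r
    rep("handle",near(.442,-.242,.06)&(Z>.028)&(Z<.06))
    q=rep("blade",near(.46,-.205,.05)&(Z>.006)&(Z<.022)&(im.min(-1)>70))
    rep("shaft",near(.535,.128,.03)&(Z>.082)&(Z<.094))
    rep("crown",near(.56,.147,.03)&(Z>.1)&(Z<.112))
    rep("mixerall",near(.645,.218,.16)&(Z>.03)&(Z<.096))
    rep("endpl",near(.57,.156,.1)&(Z>.094)&(Z<.1))
    rep("tray",near(.661,-.172,.11)&(Z>.011)&(Z<.022))
E
```

```text
top handle 218 [ 440.5 -241.9] [44.  23.1] 61.5 med [ 0.4403 -0.2411  0.0377] zmax 0.0451
top blade 112 [ 459.2 -204.9] [84.3 80.9] 77.2 med [ 0.4597 -0.2035  0.0101] zmax 0.0212
top shaft 199 [537.6 130.9] [42.4 37. ] 37.8 med [0.5389 0.1306 0.0875] zmax 0.0938
top crown 113 [562.5 147.8] [22.6 55.8] 42.0 med [0.5585 0.1473 0.1054] zmax 0.1119
top mixerall 6489 [629.4 197.3] [268.9 162. ] 39.1 med [0.6411 0.2123 0.0849] zmax 0.096
top endpl 434 [586.3 164.4] [154.6 141.8] 27.4 med [0.5915 0.1745 0.0961] zmax 0.1
top tray 359 [ 659.8 -172.9] [110.2 151.8] 82.1 med [ 0.6591 -0.1784  0.0158] zmax 0.0218
side handle 202 [ 438.7 -244.7] [43.9 23.4] 65.1 med [ 0.4384 -0.2467  0.0381] zmax 0.045
side blade 52 [ 446.6 -201.3] [62.2 35.1] 28.2 med [ 0.4597 -0.2024  0.0105] zmax 0.0177
side shaft 123 [541.8 127.2] [49.1 35.7] 57.3 med [0.5401 0.1299 0.0877] zmax 0.0938
side crown 75 [559.6 147.9] [21.3 40. ] 35.9 med [0.5578 0.1441 0.1054] zmax 0.1117
side mixerall 3993 [630.  195.8] [268.6 162.3] 39.0 med [0.643  0.1981 0.082 ] zmax 0.096
side endpl 247 [598.8 167.2] [134.1 138.1] 22.2 med [0.5852 0.166  0.0959] zmax 0.0999
side tray 404 [ 658.2 -174.8] [114.8 150.4] 82.2 med [ 0.6618 -0.182   0.0158] zmax 0.0219
```

Top view: wedge at about (397,292), its blade to upper left. Mixer at (192,200) with the shaft end at (240,255), tray at (373,198), marker (240,290), bottle (465,285) and tape (311,227). The side view agrees. First I move over the wedge.

Call:
apply_moves --jaw '[1,1,1,1,1,1,1,1]' --pt "-50 -61.5 0" --pt "-50 -61.5 0" --pt "-50 -61.5 0" --pt "-50 -61.5 0" --pt "-50 -61.5 0" --pt "-50 -61.5 0" --pt "-50 -61.5 0" --pt "-50 -61.5 0" --turn '[-86.2,-86.2,-86.2,-86.2,-86.2,-86.2,-86.2,-86.2]'

```text
time_s: 1.97
tool_pos: [0.3147, 0.2321, 0.2398]
eef_rot: [[-0.885, -0.465, 0.001], [-0.465, 0.885, 0.0], [-0.001, -0.0, -1.0]]
contact_force: [1.0, -0.7, 0.1]
finger_gap: 0.999
gripper_force: 0.0
```

```bash
cat >> h.py <<'E'
def goto(x,y,z,yaw):
    "shift (cm, tool axes) and turn (deg) to TCP x,y,z with tool-y axis at yaw (deg)"
    o=env.observe();R=np.array(o["eef_rot"]);s=R.T@(np.array([x,y,z])-o["tool_pos"])*100
    yy=np.degrees(np.arctan2(R[1,1],R[0,1]));t=-((yaw-yy+180)%360-180)
    print("t",round(o["time_s"],2),"pos",np.round(o["tool_pos"],4),"yaw_y",round(yy,2),"tilt",np.round(R[:,2],4),"shift",np.round(s,2),"turn",round(t,2),"F",np.round(o["contact_force"],1),"gap",round(o["finger_gap"],3),"grip",o["gripper_force"])
E
python3 -c "
from h import *
goto(.4396,-.2433,.1,152)"
```

```text
t 1.97 pos [0.3147 0.2321 0.2398] yaw_y 117.74 tilt [ 8.e-04  3.e-04 -1.e+00] shift [ 11.08 -47.89  13.98] turn -34.26 F [ 1.  -0.7  0.1] gap 0.999 grip 0.0
```

Call:
apply_moves --jaw '[1,1,1,1,1,1,1,1]' --pt "11 -47.5 8" --pt "11 -47.5 8" --pt "11 -47.5 8" --pt "11 -47.5 8" --pt "11 -47.5 8" --pt "11 -47.5 8" --pt "11 -47.5 8" --pt "11 -47.5 8" --turn '[-30,-30,-30,-30,-30,-30,-30,-30]'

```text
time_s: 2.63
tool_pos: [0.3863, -0.0421, 0.1933]
eef_rot: [[-0.538, -0.843, 0.001], [-0.843, 0.538, -0.0], [-0.001, -0.001, -1.0]]
contact_force: [1.5, 0.7, -0.4]
finger_gap: 0.998
gripper_force: 0.0
```

```bash
python3 -c "
from h import *
goto(.4396,-.2433,.1,152)"
```

```text
t 2.63 pos [ 0.3863 -0.0421  0.1933] yaw_y 147.45 tilt [ 1.4e-03 -1.0e-04 -1.0e+00] shift [ 14.1  -15.3    9.34] turn -4.55 F [ 1.5  0.7 -0.4] gap 0.998 grip 0.0
```

Call:
apply_moves --jaw '[1,1,1,1,1,1,1,1]' --pt "12.5 -12.7 7.5" --pt "12.5 -12.7 7.5" --pt "12.5 -12.7 7.5" --pt "12.5 -12.7 7.5" --pt "12.5 -12.7 7.5" --pt "12.5 -12.7 7.5" --pt "12.5 -12.7 7.5" --pt "12.5 -12.7 7.5" --turn '[-4,-4,-4,-4,-4,-4,-4,-4]'

```text
time_s: 3.3
tool_pos: [0.4254, -0.2132, 0.1182]
eef_rot: [[-0.478, -0.878, -0.001], [-0.878, 0.478, 0.001], [-0.001, 0.001, -1.0]]
contact_force: [-0.6, -0.3, -0.4]
finger_gap: 1.001
gripper_force: 0.0
```

```bash
python3 -c "
from h import *
goto(.4396,-.2433,.016,152)
im,d=env.capture('top');cv2.imwrite('pics/a1.png',cv2.resize(im[230:350,320:480],None,fx=5,fy=5))
"
```

```text
t 3.3 pos [ 0.4254 -0.2132  0.1182] yaw_y 151.44 tilt [-5.e-04  1.e-03 -1.e+00] shift [ 1.97 -2.69 10.22] turn -0.56 F [-0.6 -0.3 -0.4] gap 1.001 grip 0.0
```

View pics/a1.png

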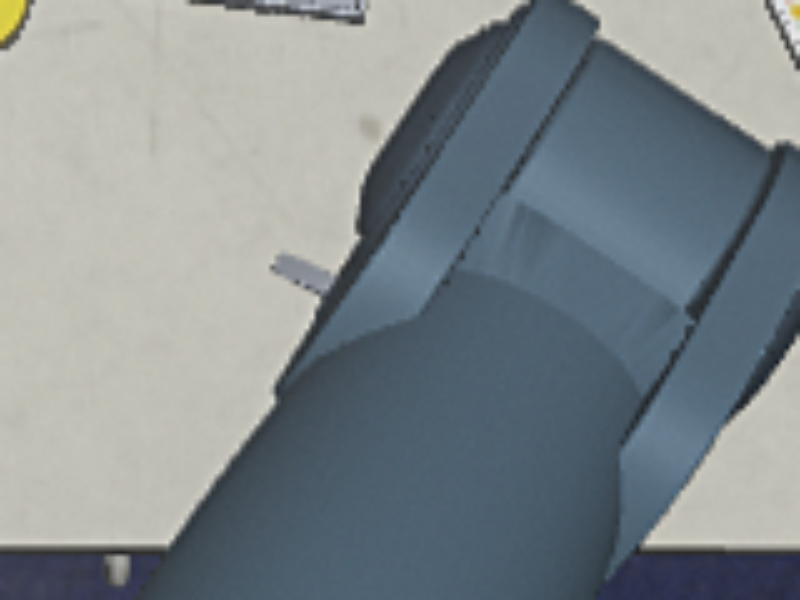

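Call:
apply_moves --jaw '[1,1,1,1,1,1,1]' --pt "1.8 -2.2 2" --pt "1.8 -2.2 3" --pt "1.8 -2.2 5" --pt "1.8 -2.2 5" --pt "1.8 -2.2 5" --pt "1.8 -2.2 5" --pt "1.8 -2.2 5" --turn '[-0.5,-0.5,-0.5,-0.5,-0.5,-0.5,-0.5]'

```text
time_s: 3.93
tool_pos: [0.4372, -0.2401, 0.0694]
eef_rot: [[-0.47, -0.883, 0.002], [-0.883, 0.47, -0.001], [0.0, -0.002, -1.0]]
contact_force: [0.8, 0.0, -0.1]
finger_gap: 1.0
gripper_force: 0.0
```

```bash
python3 -c "
from h import *
goto(.4396,-.2433,.016,152)"
```

```text
t 3.93 pos [ 0.4372 -0.2401  0.0694] yaw_y 151.99 tilt [ 0.0016 -0.001  -1.    ] shift [ 0.17 -0.35  5.35] turn -0.01 F [ 0.8  0.  -0.1] gap 1.0 grip 0.0
```

Call:
apply_moves --jaw '[1,1,1,1,1,1,1]' --pt "0.2 -0.35 1.5" --pt "0.2 -0.35 3" --pt "0.2 -0.35 4.5" --pt "0.2 -0.35 5.35" --pt "0.2 -0.35 5.35" --pt "0.2 -0.35 5.35" --pt "0.2 -0.35 5.35" --turn '[0,0,0,0,0,0,0]'

```text
time_s: 4.52
tool_pos: [0.4394, -0.2441, 0.0156]
eef_rot: [[-0.47, -0.882, 0.001], [-0.882, 0.47, -0.001], [0.0, -0.002, -1.0]]
contact_force: [0.1, -0.3, 0.9]
finger_gap: 1.001
gripper_force: 0.0
```

Call:
apply_moves --jaw '[0,0,0,0,0,0,0,0]' --pt "0 0 0" --pt "0 0 0" --pt "0 0 0" --pt "0 0 0" --pt "0 0 0" --pt "0 0 0" --pt "0 0 0" --pt "0 0 0" --turn '[0,0,0,0,0,0,0,0]'

```text
time_s: 5.18
tool_pos: [0.4391, -0.2439, 0.015]
eef_rot: [[-0.471, -0.882, 0.001], [-0.882, 0.471, -0.0], [0.0, -0.001, -1.0]]
contact_force: [1.3, -0.2, 3.3]
finger_gap: 0.246
gripper_force: 59.3
```

```bash
python3 -c "
from h import *
goto(.4396,-.2433,.016,152)"
```

```text
t 5.18 pos [ 0.4391 -0.2439  0.015 ] yaw_y 151.93 tilt [ 7.e-04 -4.e-04 -1.e+00] shift [-0.08 -0.02 -0.1 ] turn -0.07 F [ 1.3 -0.2  3.3] gap 0.246 grip 59.32765781879425
```

Call:
apply_moves --jaw '[0,0,0,0,0,0,0,0]' --pt "0 0 -1" --pt "0 0 -3" --pt "0 0 -6" --pt "0 0 -9" --pt "0 0 -12" --pt "0 0 -14.5" --pt "0 0 -14.5" --pt "0 0 -14.5" --turn '[0,0,0,0,0,0,0,0]'

```text
time_s: 5.85
tool_pos: [0.4396, -0.2443, 0.1613]
eef_rot: [[-0.47, -0.882, 0.003], [-0.882, 0.47, -0.002], [0.0, -0.003, -1.0]]
contact_force: [-0.3, 0.4, -2.5]
finger_gap: 0.25
gripper_force: 58.9
```

```bash
python3 - <<'E'
from h import *
for cam in("top","side"):
    d=np.load(f"{cam}0.npy");P=cloud(cam,d);P=P[d>0]
    m=(np.hypot(P[:,0]-.63,P[:,1]-.2)<.19)
    A=P[m&(P[:,2]>.0925)&(P[:,2]<.102)]
    best=[]
    for a in np.arange(33,46,.25):
        c,s=np.cos(np.radians(a)),np.sin(np.radians(a))
        x=A[:,0]*c+A[:,1]*s
        h=np.histogram(x,np.arange(x.min()-.01,x.max()+.01,.002))[0];h=cv2.GaussianBlur(h.astype(np.float32)[None],(5,1),1)
        best.append(((h**2).sum(),a))
    best.sort();print(cam,len(A),best[-4:])
    a=best[-1][1];c,s=np.cos(np.radians(a)),np.sin(np.radians(a))
    f=lambda Q:(Q[:,0]*c+Q[:,1]*s,-Q[:,0]*s+Q[:,1]*c)
    x,y=f(A);mx=np.median(x)
    lo=x<np.mean([x.min(),x.max()])
    for g in(lo,~lo):print("plate x",np.percentile(x[g],[5,50,95]).round(4),"y",np.percentile(y[g],[1,50,99]).round(4))
    S=P[(np.hypot(P[:,0]-.532,P[:,1]-.1255)<.02)&(P[:,2]>.075)&(P[:,2]<.095)]
    x,y=f(S);
    for k in np.arange(x.min(),x.max(),.007):
        g=(x>=k)&(x<k+.007)
        if g.sum()>5:
            z=S[g,2];print("sh",round(k+.0035,4),g.sum(),"y",np.percentile(y[g],[5,50,95]).round(4),"z",np.percentile(z,[50,95]).round(4))
goto(.5,.1,.13,129)
for cam in("top","side"):
    env.capture(cam)
    for n in("wedge_tip","wedge"):print(cam,n,[(np.round(q["xyz"],4).tolist(),round(q["p"],2)) for q in env.place_of(cam,n)[:1]])
E
```

```text
top 1452 [(np.float32(28869.092), np.float64(39.75)), (np.float32(28909.762), np.float64(39.0)), (np.float32(29027.543), np.float64(39.5)), (np.float32(29057.05), np.float64(39.25))]
plate x [0.52   0.5503 0.6048] y [-0.3088 -0.2405 -0.1701]
plate x [0.6173 0.685  0.7314] y [-0.3065 -0.2392 -0.171 ]
sh 0.4813 39 y [-0.2487 -0.2397 -0.2305] z [0.086  0.0904]
sh 0.4883 35 y [-0.2491 -0.24   -0.2309] z [0.087  0.0927]
sh 0.4953 35 y [-0.2497 -0.2397 -0.2301] z [0.0863 0.0924]
sh 0.5023 38 y [-0.2495 -0.2402 -0.2302] z [0.0867 0.0931]
sh 0.5093 20 y [-0.2472 -0.2395 -0.2308] z [0.087 0.093]
side 749 [(np.float32(8833.7), np.float64(39.5)), (np.float32(8874.35), np.float64(38.75)), (np.float32(8890.885), np.float64(39.25)), (np.float32(8965.197), np.float64(39.0))]
plate x [0.5189 0.5387 0.6034] y [-0.3067 -0.2411 -0.1668]
plate x [0.6157 0.6925 0.7311] y [-0.3066 -0.2384 -0.1662]
sh 0.4797 33 y [-0.2483 -0.2396 -0.2316] z [0.0841 0.0914]
sh 0.4867 22 y [-0.2491 -0.2433 -0.2317] z [0.087 0.09 ]
sh 0.4937 19 y [-0.2479 -0.2422 -0.2332] z [0.0872 0.0902]
sh 0.5007 19 y [-0.2478 -0.2421 -0.2351] z [0.0877 0.0916]
sh 0.5077 22 y [-0.2476 -0.2408 -0.2285] z [0.087  0.0906]
t 5.85 pos [ 0.4396 -0.2443  0.1613] yaw_y 151.94 tilt [ 0.0028 -0.0019 -1.    ] shift [-33.22  10.88   3.08] turn 22.94 F [-0.3  0.4 -2.5] gap 0.25 grip 58.873777985572815
top wedge_tip [([0.4758, -0.1801, 0.1479], 0.53)]
top wedge [([0.445, -0.2423, 0.1457], 0.52)]
side wedge_tip []
side wedge [([0.4387, -0.2383, 0.1441], 0.5)]
```

Call:
apply_moves --jaw '[0,0,0,0,0,0,0,0]' --pt "-4 1.4 0" --pt "-8 2.9 0" --pt "-12 4.4 0" --pt "-16 5.8 0" --pt "-20 7.3 0" --pt "-24 8.7 0" --pt "-28 10.2 0" --pt "-31.4 11.5 0" --turn '[3,6,9,12,15,18,21,22.8]'

```text
time_s: 6.82
tool_pos: [0.4842, 0.0885, 0.159]
eef_rot: [[-0.777, -0.629, -0.001], [-0.629, 0.777, -0.0], [0.001, 0.001, -1.0]]
contact_force: [1.4, -0.2, -0.1]
finger_gap: 0.243
gripper_force: 58.8
```

Call:
apply_moves --jaw '[0,0,0,0]' --pt "0 0 1.5" --pt "0 0 3" --pt "0 0 3.5" --pt "0 0 3.5" --turn '[0,0,0,0]'

```text
time_s: 7.15
tool_pos: [0.4827, 0.0865, 0.1226]
eef_rot: [[-0.775, -0.631, -0.005], [-0.631, 0.775, -0.0], [0.004, 0.003, -1.0]]
contact_force: [0.0, 0.4, -2.0]
finger_gap: 0.246
gripper_force: 59.0
```

```bash
python3 - <<'E'
from h import *
goto(.4864,.0875,.116,129.15)
for cam in("top","side"):
    im,d=env.capture(cam);cv2.imwrite(f"pics/b_{cam}.png",im);np.save(f"{cam}1.npy",d)
    for n in("wedge_tip","clip_mouth","shaft_end","clip_crown"):print(cam,n,[(np.round(q["xyz"],4).tolist(),round(q["p"],2)) for q in env.place_of(cam,n)[:1]])
a=cv2.imread("pics/b_top.png")[200:290,180:280];b=cv2.imread("pics/b_side.png")[135:225,260:360]
cv2.imwrite("pics/b.png",np.hstack([cv2.resize(q,(400,360),interpolation=cv2.INTER_CUBIC) for q in(a,b)]))
goto(.4864,.0875,.116,129.15)
E
```

```text
t 7.15 pos [0.4827 0.0865 0.1226] yaw_y 129.15 tilt [-4.9e-03 -2.0e-04 -1.0e+00] shift [-0.35 -0.16  0.66] turn 0.0 F [ 0.   0.4 -2. ] gap 0.246 grip 58.990647196769714
top wedge_tip []
top clip_mouth []
top shaft_end []
top clip_crown []
side wedge_tip []
side clip_mouth [([0.5528, 0.1407, 0.0907], 0.49)]
side shaft_end [([0.5252, 0.1157, 0.087], 0.75)]
side clip_crown [([0.5581, 0.1478, 0.1047], 0.46)]
t 7.65 pos [0.4851 0.0862 0.1251] yaw_y 129.11 tilt [ 8.e-04  1.e-04 -1.e+00] shift [-0.18  0.02  0.91] turn -0.04 F [-0.  -1.1 -0.7] gap 0.248 grip 58.99184703826904
```

View pics/b.png

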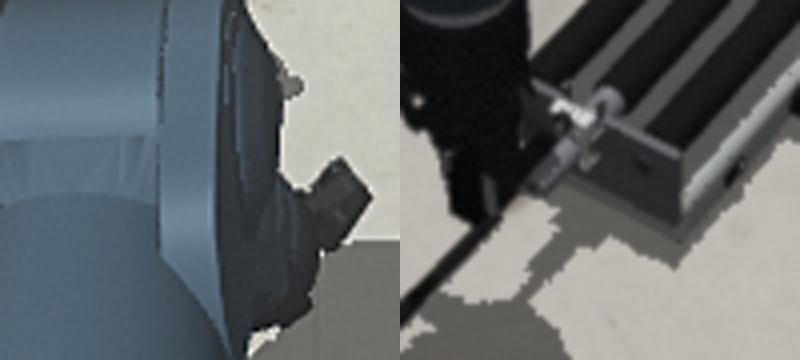

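The top view is blocked by the wrist. The side crop shows the blade above the shaft with its nose just before the clip, at about (560,160) in the right panel. I measure blade against shaft from the side depth.

```bash
python3 - <<'E'
from h import *
d=np.load("side1.npy");P=cloud("side",d)[d>0]
c,s=np.cos(np.radians(39.15)),np.sin(np.radians(39.15))
x=P[:,0]*c+P[:,1]*s;y=-P[:,0]*s+P[:,1]*c;z=P[:,2]
im=cv2.imread("pics/b_side.png")[d>0]
for k in np.arange(.464,.545,.005):
    g=(x>=k)&(x<k+.005)&(abs(y+.24)<.02)&(z>.05)
    print(round(k+.0025,4),sorted([(round(a*1e3),round(b*1e3),int(q.mean())) for a,b,q in zip(y[g],z[g],im[g])]))
E
```

```text
0.4665 []
0.4715 [(-241, 122, 35), (-239, 124, 77)]
0.4765 [(-250, 79, 57), (-250, 82, 60), (-247, 75, 97), (-247, 81, 61), (-247, 85, 82), (-244, 73, 99), (-244, 76, 59), (-244, 82, 57), (-244, 93, 63), (-243, 82, 40), (-242, 76, 61), (-242, 86, 53), (-241, 71, 102), (-240, 80, 42), (-239, 78, 42), (-239, 85, 46), (-239, 88, 51), (-238, 80, 34), (-237, 71, 74), (-231, 74, 44)]
0.4815 [(-251, 80, 58), (-250, 86, 79), (-250, 90, 90), (-249, 81, 62), (-249, 84, 80), (-246, 90, 73), (-244, 83, 94), (-244, 90, 68), (-244, 572, 51), (-243, 86, 66), (-243, 89, 66), (-242, 75, 52), (-241, 87, 65), (-240, 90, 59), (-234, 79, 39), (-233, 71, 56)]
0.4865 [(-251, 81, 59), (-250, 85, 79), (-249, 81, 65), (-248, 79, 60), (-248, 85, 87), (-247, 88, 75), (-246, 86, 76), (-245, 91, 67), (-244, 93, 64), (-244, 568, 98), (-243, 84, 74), (-241, 88, 65), (-238, 87, 61)]
0.4915 [(-250, 82, 66), (-249, 76, 59), (-249, 84, 79), (-248, 86, 93), (-247, 85, 90), (-246, 86, 97), (-246, 89, 71), (-243, 87, 67), (-243, 90, 65), (-239, 88, 59)]
0.4965 [(-250, 82, 60), (-248, 75, 57), (-248, 81, 78), (-248, 85, 92
[... 3081 characters left out ...]
), (-227, 111, 47), (-226, 113, 44), (-224, 102, 118)]
0.5365 [(-259, 79, 41), (-259, 95, 83), (-259, 98, 105), (-257, 98, 97), (-256, 60, 42), (-256, 101, 100), (-254, 103, 51), (-254, 110, 50), (-253, 58, 42), (-253, 98, 62), (-253, 105, 47), (-253, 113, 79), (-253, 116, 121), (-251, 102, 70), (-250, 64, 67), (-249, 56, 57), (-249, 85, 84), (-249, 110, 105), (-229, 103, 62), (-228, 114, 69), (-227, 96, 116), (-227, 106, 47), (-226, 113, 79), (-225, 104, 48), (-225, 113, 60), (-223, 103, 77)]
0.5415 [(-256, 97, 103), (-242, 89, 146), (-238, 91, 144), (-234, 87, 152), (-226, 101, 47), (-224, 105, 60)]
0.5465 [(-250, 92, 87), (-241, 90, 131), (-238, 90, 110), (-237, 92, 124), (-231, 85, 117)]
```

Call:
apply_moves --jaw '[0,0,0,0,0]' --pt "-0.1 0 0.5" --pt "-0.2 0 1" --pt "-0.2 0 1.2" --pt "-0.2 0 1.2" --pt "-0.2 0 1.2" --turn '[0,0,0,0,0]'

```text
time_s: 8.07
tool_pos: [0.4859, 0.0877, 0.1122]
eef_rot: [[-0.776, -0.631, -0.001], [-0.631, 0.776, 0.0], [0.001, 0.001, -1.0]]
contact_force: [-0.1, 0.1, -2.0]
finger_gap: 0.248
gripper_force: 59.0
```

```bash
python3 - <<'E'
from h import *
im,d=env.capture("side");np.save("side2.npy",d)
goto(.4864,.0875,.112,129.15)
r=env.place_of("side","wedge_tip");print([(np.round(q["xyz"],4),q["p"]) for q in r])
c=env.calibration("side");R=np.array(c["R"]);t=np.array(c["t"])
o=env.observe();T=np.array(o["tool_pos"]);f=-np.array(o["eef_rot"])[:,0]
img=cv2.resize(im[130:205,270:370],(800,600),interpolation=cv2.INTER_NEAREST)
for D,col in((.0725,(0,0,255)),(.033,(0,255,0)),(.0225,(255,0,0))):
    for dz in(-.015,):
        p=R@(T+f*D+[0,0,dz])+t;u=c["fx"]*p[0]/p[2]+c["cx"];v=c["fy"]*p[1]/p[2]+c["cy"];print(D,u,v,p[2],d[int(v)-2:int(v)+3,int(u)-2:int(u)+3].round(3).tolist())
        cv2.circle(img,(int((u-270+.5)*8),int((v-130+.5)*8)),4,col,1)
cv2.imwrite("pics/c.png",img)
E
```

```text
t 8.12 pos [0.4862 0.0878 0.1125] yaw_y 129.14 tilt [-5.e-04  0.e+00 -1.e+00] shift [-0.   -0.03  0.05] turn -0.01 F [-0.1 -0.3 -0.7] gap 0.25 grip 58.991644978523254
[]
0.0725 298.3801424191125 169.53885675546348 1.3886554194831136 [[1.2510000467300415, 1.2489999532699585, 1.406000018119812, 1.25, 1.253999948501587], [1.2489999532699585, 1.2489999532699585, 1.253999948501587, 1.25, 1.2510000467300415], [1.246999979019165, 1.2480000257492065, 1.2480000257492065, 1.246000051498413, 1.2480000257492065], [1.246999979019165, 1.24399995803833, 1.2450000047683716, 1.2519999742507935, 1.25], [1.2480000257492065, 1.2410000562667847, 1.24399995803833, 1.246999979019165, 1.2549999952316284]]
0.033 289.04937156668507 179.54649597057644 1.3701906049611638 [[1.2960000038146973, 1.2949999570846558, 1.2910000085830688, 1.2730000019073486, 1.2660000324249268], [1.2869999408721924, 1.2949999570846558, 1.274999976158142, 1.2730000019073486, 1.2669999599456787], [1.2920000553131104, 1.2769999504089355, 1.2730000019073486, 1.274999976158142, 1.2740000486373901], [1.284999966621399, 1.284999966621399, 1.284999966621399, 1.2740000486373901, 1.2740000486373901], [1.2929999828338623, 1.2860000133514404, 1.2769999504089355, 1.2799999713897705, 1.281999945640564]]
0.0225 286.52657761473336 182.25229724728803 1.3652822365439365 [[1.2929999828338623, 1.2990000247955322, 1.2949999570846558, 1.284999966621399, 1.284999966621399], [1.2999999523162842, 1.2970000505447388, 1.2999999523162842, 1.2929999828338623, 1.2860000133514404], [1.2990000247955322, 1.3079999685287476, 1.305999994277954, 1.2890000343322754, 1.2890000343322754], [1.315999984741211, 1.3109999895095825, 1.312000036239624, 1.315000057220459, 1.2890000343322754], [1.3200000524520874, 1.3140000104904175, 1.3140000104904175, 1.315999984741211, 1.3209999799728394]]
```

View pics/c.png

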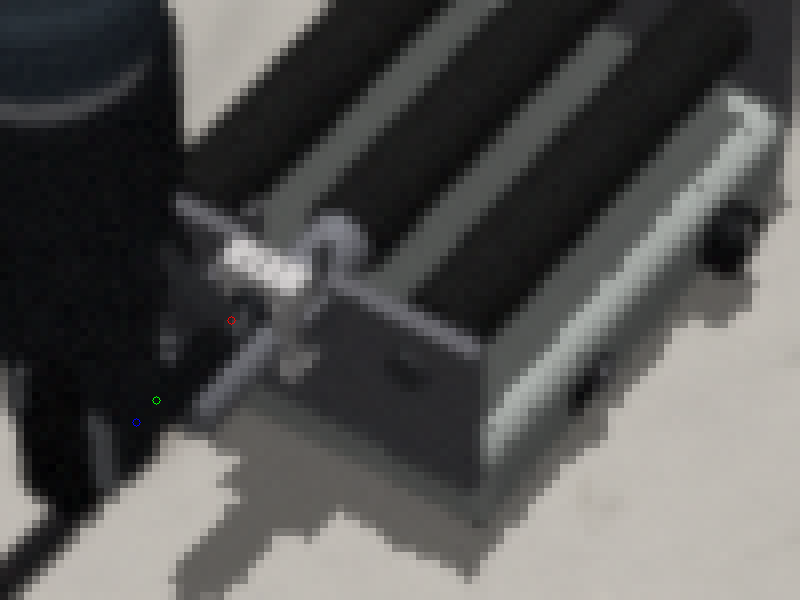

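The near finger hides the blade, and the nose lies just before the clip at about (245,310). Kinematics put it on the shaft axis, so I feel downwards from here.

Call:
apply_moves --jaw '[0,0,0,0,0]' --pt "0 0 0.2" --pt "0 0 0.4" --pt "0 0 0.5" --pt "0 0 0.6" --pt "0 0 0.6" --turn '[0,0,0,0,0]'

```text
time_s: 8.58
tool_pos: [0.4861, 0.0877, 0.1064]
eef_rot: [[-0.776, -0.631, -0.0], [-0.631, 0.776, 0.0], [0.0, 0.0, -1.0]]
contact_force: [0.1, -0.5, -1.7]
finger_gap: 0.246
gripper_force: 59.0
```

Call:
apply_moves --jaw '[0,0,0]' --pt "0 0 0.1" --pt "0 0 0.1" --pt "0 0 0.1" --turn '[0,0,0]'

```text
time_s: 8.83
tool_pos: [0.4863, 0.0877, 0.1057]
eef_rot: [[-0.776, -0.631, -0.0], [-0.631, 0.776, 0.0], [-0.0, 0.0, -1.0]]
contact_force: [0.0, 0.2, -1.6]
finger_gap: 0.25
gripper_force: 59.0
```

Call:
apply_moves --jaw '[0,0,0]' --pt "0 0 0.05" --pt "0 0 0.1" --pt "0 0 0.1" --turn '[0,0,0]'

```text
time_s: 9.08
tool_pos: [0.4863, 0.0877, 0.1046]
eef_rot: [[-0.776, -0.631, -0.0], [-0.631, 0.776, 0.0], [-0.0, 0.0, -1.0]]
contact_force: [-0.7, -0.3, -1.4]
finger_gap: 0.251
gripper_force: 59.0
```

Call:
apply_moves --jaw '[0,0,0]' --pt "0 0 0.05" --pt "0 0 0.05" --pt "0 0 0.05" --turn '[0,0,0]'

```text
time_s: 9.33
tool_pos: [0.4863, 0.0877, 0.1042]
eef_rot: [[-0.776, -0.631, -0.0], [-0.631, 0.776, 0.0], [-0.0, 0.0, -1.0]]
contact_force: [0.0, -0.1, -0.2]
finger_gap: 0.247
gripper_force: 59.0
```

Call:
apply_moves --jaw '[0,0,0]' --pt "0 0 0.03" --pt "0 0 0.03" --pt "0 0 0.03" --turn '[0,0,0]'

```text
time_s: 9.58
tool_pos: [0.4864, 0.0877, 0.104]
eef_rot: [[-0.776, -0.631, 0.0], [-0.631, 0.776, 0.0], [-0.0, -0.0, -1.0]]
contact_force: [0.3, 0.4, -0.0]
finger_gap: 0.243
gripper_force: 59.0
```

Call:
apply_moves --jaw '[0,0,0]' --pt "0 0 0.03" --pt "0 0 0.03" --pt "0 0 0.03" --turn '[0,0,0]'

```text
time_s: 9.83
tool_pos: [0.4865, 0.0877, 0.1038]
eef_rot: [[-0.776, -0.631, 0.0], [-0.631, 0.776, 0.0], [-0.0, -0.0, -1.0]]
contact_force: [-1.7, -0.1, 2.4]
finger_gap: 0.25
gripper_force: 59.3
```

Call:
apply_moves --jaw '[0,0,0,0,0,0]' --pt "-0.2 0 0" --pt "-0.4 0 0" --pt "-0.6 0 0" --pt "-0.8 0 0" --pt "-0.9 0 0" --pt "-0.9 0 0" --turn '[0,0,0,0,0,0]'

```text
time_s: 10.33
tool_pos: [0.4939, 0.0936, 0.1038]
eef_rot: [[-0.775, -0.631, 0.001], [-0.631, 0.775, 0.0], [-0.001, -0.0, -1.0]]
contact_force: [-0.2, -0.3, 2.6]
finger_gap: 0.248
gripper_force: 59.4
```

Call:
apply_moves --jaw '[0,0,0]' --pt "-0.1 0 0" --pt "-0.2 0 0" --pt "-0.2 0 0" --turn '[0,0,0]'

```text
time_s: 10.58
tool_pos: [0.4951, 0.0947, 0.1038]
eef_rot: [[-0.776, -0.631, 0.0], [-0.631, 0.776, 0.0], [-0.0, -0.0, -1.0]]
contact_force: [-0.9, -1.2, 4.0]
finger_gap: 0.248
gripper_force: 59.6
```

Call:
apply_moves --jaw '[0,0,0]' --pt "-0.1 0 0" --pt "-0.2 0 0" --pt "-0.2 0 0" --turn '[0,0,0]'

```text
time_s: 10.83
tool_pos: [0.4966, 0.0959, 0.1038]
eef_rot: [[-0.776, -0.631, 0.0], [-0.631, 0.776, 0.0], [-0.0, -0.0, -1.0]]
contact_force: [-1.0, -1.3, 5.8]
finger_gap: 0.251
gripper_force: 59.7
```

Call:
apply_moves --jaw '[0,0,0]' --pt "-0.1 0 0" --pt "-0.2 0 0" --pt "-0.2 0 0" --turn '[0,0,0]'

```text
time_s: 11.08
tool_pos: [0.4972, 0.0965, 0.1038]
eef_rot: [[-0.776, -0.631, -0.001], [-0.631, 0.776, -0.002], [0.002, -0.001, -1.0]]
contact_force: [-4.9, -3.6, 8.3]
finger_gap: 0.245
gripper_force: 60.4
```

Call:
apply_moves --jaw '[0,0,0]' --pt "0.2 0 -0.02" --pt "0.3 0 -0.03" --pt "0.3 0 -0.03" --turn '[0,0,0]'

```text
time_s: 11.33
tool_pos: [0.4958, 0.0955, 0.1038]
eef_rot: [[-0.776, -0.631, 0.0], [-0.631, 0.776, 0.001], [-0.001, 0.0, -1.0]]
contact_force: [-0.1, -0.3, 2.5]
finger_gap: 0.244
gripper_force: 59.4
```

```bash
python3 - <<'E'
from h import *
env.capture("side")
for n in("clip","clip_mouth","clip_crown"):print(n,[(np.round(q["xyz"],4).tolist(),round(q["p"],2)) for q in env.place_of("side",n)[:1]])
goto(.4864,.0877,.1038,129.15);o=env.observe();print(np.round(o["torque"],2))
E
```

```text
clip []
clip_mouth [([0.4531, 0.1222, 0.0013], 0.71)]
clip_crown [([0.5606, 0.1472, 0.1039], 0.49)]
t 11.53 pos [0.4958 0.0954 0.1038] yaw_y 129.14 tilt [ 3.e-04  4.e-04 -1.e+00] shift [ 1.22 -0.    0.  ] turn -0.01 F [0.5 0.5 2. ] gap 0.248 grip 59.37771499156952
[ 0.11 -0.24 -0.02]
```

Call:
apply_moves --jaw '[0,0,0,0]' --pt "-0.1 0 0" --pt "-0.2 0 0" --pt "-0.25 0 0" --pt "-0.25 0 0" --turn '[0,0,0,0]'

```text
time_s: 11.87
tool_pos: [0.497, 0.0964, 0.1039]
eef_rot: [[-0.776, -0.631, -0.001], [-0.631, 0.776, -0.001], [0.002, -0.0, -1.0]]
contact_force: [-2.1, -2.9, 4.3]
finger_gap: 0.246
gripper_force: 59.8
```

Call:
apply_moves --jaw '[0,0,0]' --pt "-0.05 0 0" --pt "-0.1 0 0" --pt "-0.1 0 0" --turn '[0,0,0]'

```text
time_s: 12.12
tool_pos: [0.4971, 0.0966, 0.1039]
eef_rot: [[-0.776, -0.631, -0.002], [-0.631, 0.776, -0.002], [0.003, -0.0, -1.0]]
contact_force: [-4.7, -3.6, 6.3]
finger_gap: 0.247
gripper_force: 60.1
```

Call:
apply_moves --jaw '[0,0,0]' --pt "-0.05 0 0" --pt "-0.1 0 0" --pt "-0.1 0 0" --turn '[0,0,0]'

```text
time_s: 12.37
tool_pos: [0.4972, 0.0967, 0.1039]
eef_rot: [[-0.776, -0.631, -0.003], [-0.631, 0.776, -0.003], [0.005, -0.0, -1.0]]
contact_force: [-7.1, -5.2, 10.1]
finger_gap: 0.249
gripper_force: 60.4
```

Call:
apply_moves --jaw '[0,0,0]' --pt "0 0 -0.03" --pt "0 0 -0.05" --pt "0 0 -0.05" --turn '[0,0,0]'

```text
time_s: 12.62
tool_pos: [0.4973, 0.0968, 0.104]
eef_rot: [[-0.776, -0.631, -0.003], [-0.631, 0.776, -0.003], [0.005, -0.0, -1.0]]
contact_force: [-4.4, -4.6, 6.4]
finger_gap: 0.245
gripper_force: 60.0
```

Call:
apply_moves --jaw '[0,0,0]' --pt "-0.05 0 -0.02" --pt "-0.1 0 -0.04" --pt "-0.1 0 -0.04" --turn '[0,0,0]'

```text
time_s: 12.87
tool_pos: [0.4974, 0.097, 0.1041]
eef_rot: [[-0.776, -0.63, -0.005], [-0.63, 0.776, -0.004], [0.006, -0.0, -1.0]]
contact_force: [-5.8, -5.1, 6.2]
finger_gap: 0.25
gripper_force: 60.0
```

```bash
python3 - <<'E'
from h import *
im,d=env.capture("side")
goto(.4972,.0967,.1038,129.15);o=env.observe();print(np.round(o["torque"],2))
b=cv2.imread("pics/b_side.png")
cv2.imwrite("pics/d.png",np.hstack([cv2.resize(q[145:190,285:325],(400,450),interpolation=cv2.INTER_NEAREST) for q in(b,im)]))
E
```

```text
t 12.92 pos [0.4973 0.097  0.1041] yaw_y 129.08 tilt [-0.0049 -0.0043 -1.    ] shift [ 0.03 -0.01  0.03] turn -0.07 F [-6.1 -5.1  6.3] gap 0.249 grip 59.981571435928345
[-1.02  0.91 -0.03]
```

View pics/d.png

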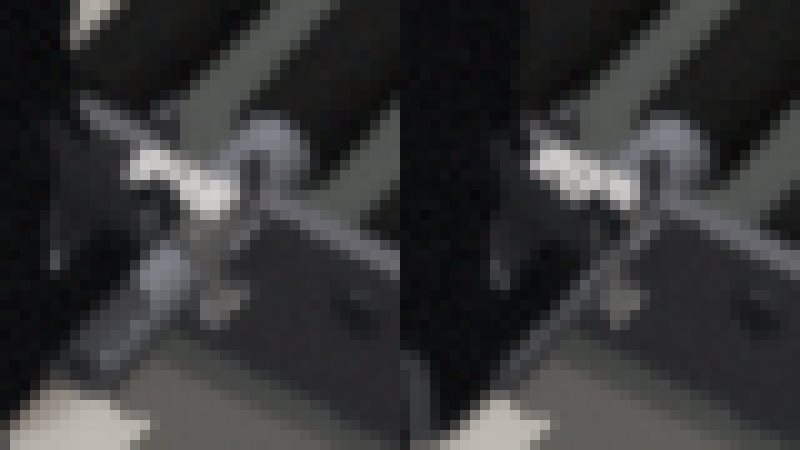

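Right panel: the blade now lies along the shaft with its nose at the clip front (about (600,215)), and the clip still sits at (580,180). The push is still below what spreads the clip, so I increase it gently.

Call:
apply_moves --jaw '[0,0,0]' --pt "-0.05 0 -0.02" --pt "-0.1 0 -0.05" --pt "-0.1 0 -0.05" --turn '[0,0,0]'

```text
time_s: 13.17
tool_pos: [0.4982, 0.0982, 0.1042]
eef_rot: [[-0.776, -0.631, -0.005], [-0.631, 0.776, -0.003], [0.006, 0.001, -1.0]]
contact_force: [-4.1, -3.0, 2.9]
finger_gap: 0.248
gripper_force: 59.5
```

Call:
apply_moves --jaw '[0,0,0]' --pt "-0.05 0 -0.02" --pt "-0.1 0 -0.04" --pt "-0.1 0 -0.04" --turn '[0,0,0]'

```text
time_s: 13.42
tool_pos: [0.4987, 0.0988, 0.1043]
eef_rot: [[-0.776, -0.631, -0.006], [-0.631, 0.776, -0.003], [0.006, 0.001, -1.0]]
contact_force: [-3.5, -3.3, 1.0]
finger_gap: 0.248
gripper_force: 59.4
```

Call:
apply_moves --jaw '[0,0,0,0]' --pt "-0.05 0 0" --pt "-0.1 0 0" --pt "-0.15 0 0" --pt "-0.15 0 0" --turn '[0,0,0,0]'

```text
time_s: 13.75
tool_pos: [0.4995, 0.0996, 0.1043]
eef_rot: [[-0.776, -0.631, -0.006], [-0.631, 0.776, -0.003], [0.007, 0.001, -1.0]]
contact_force: [-5.9, -4.5, 3.1]
finger_gap: 0.25
gripper_force: 59.4
```

Call:
apply_moves --jaw '[0,0,0,0]' --pt "-0.05 0 0" --pt "-0.1 0 0" --pt "-0.15 0 0" --pt "-0.15 0 0" --turn '[0,0,0,0]'

```text
time_s: 14.08
tool_pos: [0.5004, 0.1005, 0.1043]
eef_rot: [[-0.776, -0.631, -0.007], [-0.631, 0.776, -0.004], [0.007, 0.001, -1.0]]
contact_force: [-5.3, -4.0, 3.9]
finger_gap: 0.247
gripper_force: 59.5
```

Call:
apply_moves --jaw '[0,0,0,0,0,0]' --pt "-0.06 0 0" --pt "-0.12 0 0" --pt "-0.18 0 0" --pt "-0.24 0 0" --pt "-0.3 0 0" --pt "-0.3 0 0" --turn '[0,0,0,0,0,0]'

```text
time_s: 14.58
tool_pos: [0.5024, 0.1022, 0.1043]
eef_rot: [[-0.776, -0.631, -0.007], [-0.631, 0.776, -0.004], [0.008, 0.002, -1.0]]
contact_force: [-7.4, -5.1, 2.7]
finger_gap: 0.252
gripper_force: 59.6
```

Call:
apply_moves --jaw '[0,0,0,0,0,0]' --pt "-0.06 0 0" --pt "-0.12 0 0" --pt "-0.18 0 0" --pt "-0.24 0 0" --pt "-0.3 0 0" --pt "-0.3 0 0" --turn '[0,0,0,0,0,0]'

```text
time_s: 15.08
tool_pos: [0.5047, 0.104, 0.1043]
eef_rot: [[-0.776, -0.631, -0.007], [-0.631, 0.776, -0.004], [0.008, 0.002, -1.0]]
contact_force: [-6.9, -5.5, 4.7]
finger_gap: 0.249
gripper_force: 59.6
```

Call:
apply_moves --jaw '[0,0,0,0,0,0,0]' --pt "-0.07 0 0" --pt "-0.14 0 0" --pt "-0.21 0 0" --pt "-0.28 0 0" --pt "-0.35 0 0" --pt "-0.4 0 0" --pt "-0.4 0 0" --turn '[0,0,0,0,0,0,0]'

```text
time_s: 15.67
tool_pos: [0.5078, 0.1066, 0.1043]
eef_rot: [[-0.776, -0.631, -0.007], [-0.631, 0.776, -0.004], [0.008, 0.002, -1.0]]
contact_force: [-5.6, -4.1, 4.8]
finger_gap: 0.251
gripper_force: 59.6
```

Call:
apply_moves --jaw '[0,0,0,0,0,0,0]' --pt "-0.07 0 0" --pt "-0.14 0 0" --pt "-0.21 0 0" --pt "-0.28 0 0" --pt "-0.35 0 0" --pt "-0.4 0 0" --pt "-0.4 0 0" --turn '[0,0,0,0,0,0,0]'

```text
time_s: 16.25
tool_pos: [0.5113, 0.1095, 0.1042]
eef_rot: [[-0.776, -0.631, -0.007], [-0.631, 0.776, -0.003], [0.007, 0.002, -1.0]]
contact_force: [-5.4, -4.0, 2.7]
finger_gap: 0.249
gripper_force: 59.5
```

Call:
apply_moves --jaw '[0,0,0,0,0,0,0]' --pt "-0.07 0 0" --pt "-0.14 0 0" --pt "-0.21 0 0" --pt "-0.28 0 0" --pt "-0.35 0 0" --pt "-0.4 0 0" --pt "-0.4 0 0" --turn '[0,0,0,0,0,0,0]'

```text
time_s: 16.83
tool_pos: [0.5164, 0.1132, 0.1045]
eef_rot: [[-0.776, -0.631, -0.003], [-0.631, 0.776, -0.0], [0.002, 0.002, -1.0]]
contact_force: [-2.1, -1.4, -3.9]
finger_gap: 0.247
gripper_force: 58.7
```

Call:
apply_moves --jaw '[0,0,0,0,0,0,0]' --pt "-0.07 0 0" --pt "-0.14 0 0" --pt "-0.21 0 0" --pt "-0.28 0 0" --pt "-0.35 0 0" --pt "-0.4 0 0" --pt "-0.4 0 0" --turn '[0,0,0,0,0,0,0]'

```text
time_s: 17.42
tool_pos: [0.5213, 0.116, 0.1059]
eef_rot: [[-0.776, -0.631, 0.001], [-0.631, 0.776, 0.0], [-0.001, -0.0, -1.0]]
contact_force: [0.4, 0.4, -1.3]
finger_gap: 0.246
gripper_force: 58.8
```

```bash
python3 - <<'E'
from h import *
im,d=env.capture("side");P=cloud("side",d)
for n in("clip","clip_crown"):print(n,[(np.round(q["xyz"],4).tolist(),round(q["p"],2)) for q in env.place_of("side",n)[:1]])
m=(np.hypot(P[...,0]-.559,P[...,1]-.147)<.02)&(im.min(-1)>150)&(d>0)&(P[...,2]>.095);print(m.sum(),np.median(P[m],0).round(4))
E
```

```text
clip [([0.5628, 0.1419, 0.0925], 0.45)]
clip_crown [([0.5644, 0.1428, 0.1171], 0.5)]
2 [0.5556 0.1435 0.1198]
```

The clip has sprung up, with the crown at z 0.117 against 0.104 before. I withdraw the wedge straight back.

Call:
apply_moves --jaw '[0,0,0,0,0,0,0,0]' --pt "0.3 0 0" --pt "0.7 0 0" --pt "1.2 0 0" --pt "1.8 0 0" --pt "2.5 0 0" --pt "3.4 0 0" --pt "4.4 0 0" --pt "5.4 0 0" --turn '[0,0,0,0,0,0,0,0]'

```text
time_s: 18.23
tool_pos: [0.4779, 0.081, 0.1056]
eef_rot: [[-0.776, -0.631, -0.0], [-0.631, 0.776, -0.0], [0.0, 0.0, -1.0]]
contact_force: [-0.4, 0.1, -0.8]
finger_gap: 0.252
gripper_force: 58.8
```

Call:
apply_moves --jaw '[0,0,0,0,0,0,0,0]' --pt "2 0 0" --pt "3 0 -1" --pt "3 0 -3" --pt "3 0 -5" --pt "3 0 -6" --pt "3 0 -6" --pt "3 0 -6" --pt "3 0 -6" --turn '[0,0,0,0,0,0,0,0]'

```text
time_s: 18.9
tool_pos: [0.4549, 0.0626, 0.1649]
eef_rot: [[-0.776, -0.631, -0.001], [-0.631, 0.776, 0.0], [0.001, 0.001, -1.0]]
contact_force: [-0.5, -0.9, -1.4]
finger_gap: 0.248
gripper_force: 58.9
```

```bash
python3 - <<'E'
from h import *
for cam in("side","top"):
    im,d=env.capture(cam)
    for n in("clip","clip_crown"):print(cam,n,[(np.round(q["xyz"],4).tolist(),round(q["p"],2)) for q in env.place_of(cam,n)[:1]])
goto(.44,-.2433,.15,152)
E
```

```text
side clip [([0.5617, 0.1413, 0.0951], 0.56)]
side clip_crown [([0.5641, 0.1456, 0.1208], 0.68)]
top clip []
top clip_crown []
t 19.2 pos [0.4553 0.0628 0.165 ] yaw_y 129.14 tilt [-1.3e-03  1.0e-04 -1.0e+00] shift [ 20.5  -22.78   1.5 ] turn -22.86 F [-0.4  0.2 -0.5] gap 0.247 grip 58.8682097196579
```

Call:
apply_moves --jaw '[0,0,0,0,0,0,0,0]' --pt "2.7 -2.8 0" --pt "5.4 -5.6 0" --pt "8 -8.4 1" --pt "10.7 -11.2 3" --pt "13.4 -14 6" --pt "13.4 -14 9.5" --pt "13.4 -14 12" --pt "13.4 -14 13" --turn '[0,0,0,0,0,0,0,0]'

```text
time_s: 19.87
tool_pos: [0.4371, -0.1301, 0.0319]
eef_rot: [[-0.777, -0.629, -0.006], [-0.629, 0.777, 0.003], [0.003, 0.006, -1.0]]
contact_force: [-1.3, 0.3, -1.8]
finger_gap: 0.249
gripper_force: 59.2
```

Call:
apply_moves --jaw '[0,0,0,0,0,0,0]' --pt "0 0 0.4" --pt "0 0 0.8" --pt "0 0 1.2" --pt "0 0 1.5" --pt "0 0 1.8" --pt "0 0 1.8" --pt "0 0 1.8" --turn '[0,0,0,0,0,0,0]'

```text
time_s: 20.45
tool_pos: [0.4405, -0.1303, 0.018]
eef_rot: [[-0.775, -0.631, 0.001], [-0.631, 0.775, -0.0], [-0.0, -0.001, -1.0]]
contact_force: [-0.7, -1.3, -0.7]
finger_gap: 0.243
gripper_force: 59.2
```

Then down 3 mm, release and rise.

Call:
apply_moves --jaw '[0,0,0,0,0]' --pt "0 0 0.1" --pt "0 0 0.2" --pt "0 0 0.25" --pt "0 0 0.25" --pt "0 0 0.25" --turn '[0,0,0,0,0]'

```text
time_s: 20.87
tool_pos: [0.4401, -0.1304, 0.0152]
eef_rot: [[-0.776, -0.631, -0.0], [-0.631, 0.776, 0.0], [-0.0, 0.0, -1.0]]
contact_force: [-0.4, 0.7, -1.4]
finger_gap: 0.252
gripper_force: 59.2
```

Call:
apply_moves --jaw '[1,1,1,1,1,1,1,1]' --pt "0 0 0" --pt "0 0 0" --pt "0 0 0" --pt "0 0 0" --pt "0 0 0" --pt "0 0 0" --pt "0 0 0" --pt "0 0 0" --turn '[0,0,0,0,0,0,0,0]'

```text
time_s: 21.53
tool_pos: [0.4401, -0.1304, 0.0152]
eef_rot: [[-0.776, -0.631, 0.0], [-0.631, 0.776, 0.0], [-0.0, 0.0, -1.0]]
contact_force: [0.8, -0.2, -0.7]
finger_gap: 1.001
gripper_force: 0.0
```

Call:
apply_moves --jaw '[1,1,1,1,1,1,1,1]' --pt "0 0 -1" --pt "0 0 -4" --pt "0 0 -8" --pt "0 0 -12" --pt "0 0 -16" --pt "0 0 -19" --pt "0 0 -19" --pt "0 0 -19" --turn '[0,0,0,0,0,0,0,0]'

```text
time_s: 22.2
tool_pos: [0.4417, -0.1311, 0.2072]
eef_rot: [[-0.776, -0.631, 0.005], [-0.631, 0.776, -0.002], [-0.002, -0.005, -1.0]]
contact_force: [0.1, 0.6, -0.7]
finger_gap: 1.0
gripper_force: 0.0
```

```bash
python3 - <<'E'
from h import *
for cam in("side","top"):
    im,d=env.capture(cam);cv2.imwrite(f"pics/e_{cam}.png",im)
    P=cloud(cam,d);X,Y,Z=P[...,0],P[...,1],P[...,2]
    m=(np.hypot(X-.562,Y-.145)<.035)&(Z>.112)&(Z<.135)&(im.min(-1)>110)&(d>0)
    q=P[m]
    if len(q)>5:
        print(cam,len(q),cv2.minAreaRect((q[:,:2]*1000).astype(np.float32)),np.median(q,0).round(4),np.percentile(q[:,2],[5,95]).round(4))
        A=np.c_[q[:,:2]-q[:,:2].mean(0),np.ones(len(q))];print("plane",np.linalg.lstsq(A,q[:,2],rcond=None)[0].round(3))
    for n in("clip","clip_crown","wedge","wedge_tip"):print(cam,n,[(np.round(r["xyz"],4).tolist(),round(r["p"],2)) for r in env.place_of(cam,n)[:1]])
a=cv2.imread("pics/e_top.png")[195:270,180:280];b=cv2.imread("pics/e_side.png")[135:210,260:360]
cv2.imwrite("pics/e.png",np.hstack([cv2.resize(q,(400,300),interpolation=cv2.INTER_NEAREST) for q in(a,b)]))
goto(.562,.146,.2,129.15)
E
```

```text
side 51 ((559.4412841796875, 143.7798309326172), (16.602005004882812, 31.606340408325195), 24.841018676757812) [0.5598 0.1434 0.119 ] [0.116  0.1225]
plane [-0.209 -0.125  0.119]
side clip [([0.6561, -0.1714, 0.0008], 0.53)]
side clip_crown [([0.5615, 0.1434, 0.1203], 0.54)]
side wedge [([0.4396, -0.1298, 0.0031], 0.93)]
side wedge_tip [([0.4975, -0.0861, 0.0034], 0.55)]
top 87 ((562.03125, 147.57345581054688), (19.376155853271484, 30.93777084350586), 35.5837287902832) [0.5605 0.1449 0.1199] [0.1145 0.1243]
plane [-0.212 -0.015  0.12 ]
top clip [([0.56, 0.1447, 0.0926], 0.58)]
top clip_crown [([0.5624, 0.1451, 0.1211], 0.44)]
top wedge []
top wedge_tip []
t 22.7 pos [ 0.4398 -0.1302  0.2045] yaw_y 129.13 tilt [-1.1e-03  6.0e-04 -1.0e+00] shift [-26.92  13.71   0.46] turn -0.02 F [ 1.1 -0.5  0.6] gap 1.002 grip 0.0
```

View pics/e.png

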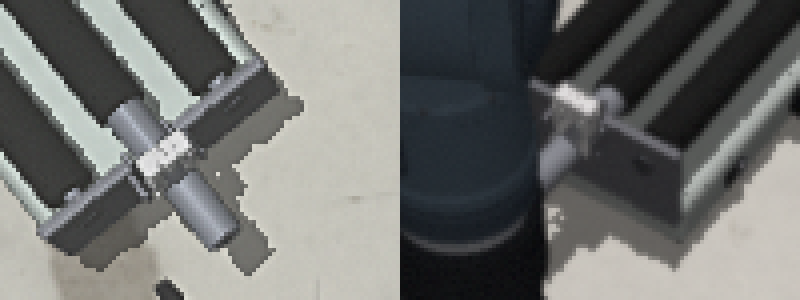

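Top view: the clip stands on the shaft at about panel (165,150), in front of the plate opening, slightly skewed. I grip its crown along the shaft direction from above, so the fingers close on the 13 mm side.

Call:
apply_moves --jaw '[0.6,0.6,0.6,0.6,0.6,0.6,0.6,0.6]' --pt "-3.3 1.7 0" --pt "-6.7 3.4 0" --pt "-10 5.1 0" --pt "-13.3 6.9 0" --pt "-16.7 8.6 0" --pt "-20 10.3 0" --pt "-23.3 12 0" --pt "-26.8 13.7 0" --turn '[7,14,21,28,35,42,49,56]'

```text
time_s: 23.37
tool_pos: [0.5602, 0.1433, 0.205]
eef_rot: [[-0.975, 0.223, -0.0], [0.223, 0.975, -0.0], [0.0, -0.0, -1.0]]
contact_force: [0.1, -0.3, 0.6]
finger_gap: 0.599
gripper_force: 0.0
```

Call:
apply_moves --jaw '[0.6,0.6,0.6,0.6,0.6,0.6,0.6]' --pt "0 0 0" --pt "0 0 0" --pt "0 0 0" --pt "0 0 1" --pt "0 0 2" --pt "0 0 3" --pt "0 0 3" --turn '[7,14,21,28,34,34,34]'

```text
time_s: 23.95
tool_pos: [0.5585, 0.1413, 0.1727]
eef_rot: [[-0.69, 0.724, -0.004], [0.724, 0.69, -0.0], [0.002, -0.003, -1.0]]
contact_force: [-0.2, -0.0, 0.3]
finger_gap: 0.604
gripper_force: 0.0
```

```bash
python3 - <<'E'
from h import *
env.capture("side")
for n in("clip","clip_crown"):print(n,[(np.round(r["xyz"],4).tolist(),round(r["p"],2)) for r in env.place_of("side",n)[:1]])
goto(.5605,.1452,.1205,39.15)
E
```

```text
clip [([0.5621, 0.1466, 0.0946], 0.64)]
clip_crown [([0.6586, -0.1742, -0.0004], 0.68)]
t 24.1 pos [0.5599 0.1414 0.1753] yaw_y 43.54 tilt [-2.e-04  1.e-04 -1.e+00] shift [0.23 0.3  5.48] turn 4.39 F [-0.3 -0.5 -0.1] gap 0.602 grip 0.0
```

Call:
apply_moves --jaw '[0.6,0.6,0.6,0.6,0.6,0.6,0.6]' --pt "0.23 0.3 0.5" --pt "0.23 0.3 1.5" --pt "0.23 0.3 2.5" --pt "0.23 0.3 3.5" --pt "0.23 0.3 4" --pt "0.23 0.3 4" --pt "0.23 0.3 4" --turn '[4.4,4.4,4.4,4.4,4.4,4.4,4.4]'

```text
time_s: 24.68
tool_pos: [0.56, 0.145, 0.1346]
eef_rot: [[-0.63, 0.776, -0.001], [0.776, 0.63, -0.0], [0.001, -0.001, -1.0]]
contact_force: [1.1, 0.5, 1.1]
finger_gap: 0.6
gripper_force: 0.0
```

```bash
python3 - <<'E'
from h import *
im,d=env.capture("side");cv2.imwrite("pics/f.png",cv2.resize(im[125:200,265:365],(800,600),interpolation=cv2.INTER_NEAREST))
goto(.5605,.1452,.1205,39.15)
E
```

```text
t 24.73 pos [0.5605 0.1451 0.1352] yaw_y 39.07 tilt [-1.e-04  0.e+00 -1.e+00] shift [0.01 0.   1.47] turn -0.08 F [0.8 0.3 0.5] gap 0.598 grip 0.0
```

View pics/f.png

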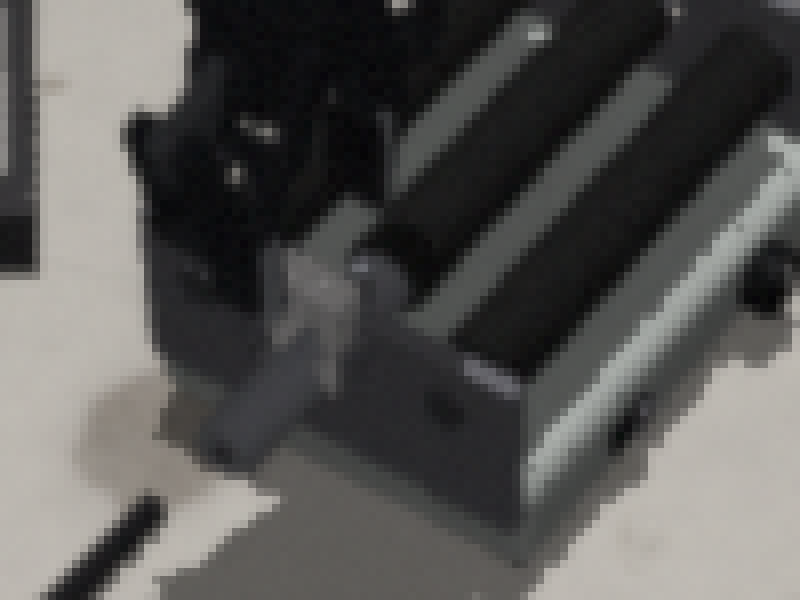

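The fingers straddle the clip crown, which shows at (320,285), one in front and one behind. I go down and close.

Call:
apply_moves --jaw '[0.6,0.6,0.6,0.6,0.6]' --pt "0 0 0.5" --pt "0 0 1" --pt "0 0 1.45" --pt "0 0 1.45" --pt "0 0 1.45" --turn '[0,0,0,0,0]'

```text
time_s: 25.15
tool_pos: [0.5602, 0.1451, 0.1202]
eef_rot: [[-0.63, 0.777, -0.001], [0.777, 0.63, -0.0], [0.001, -0.001, -1.0]]
contact_force: [1.9, -0.3, 0.1]
finger_gap: 0.601
gripper_force: 0.0
```

Call:
apply_moves --jaw '[0.45,0.35,0.25,0.15,0,0,0,0]' --pt "0 0 0" --pt "0 0 0" --pt "0 0 0" --pt "0 0 0" --pt "0 0 0" --pt "0 0 0" --pt "0 0 0" --pt "0 0 0" --turn '[0,0,0,0,0,0,0,0]'

```text
time_s: 25.82
tool_pos: [0.5607, 0.1452, 0.1209]
eef_rot: [[-0.63, 0.777, 0.0], [0.777, 0.63, -0.0], [-0.0, 0.0, -1.0]]
contact_force: [-1.2, 0.8, 2.6]
finger_gap: 0.126
gripper_force: 60.6
```

Call:
apply_moves --jaw '[0,0,0,0,0,0,0,0]' --pt "0 0 -0.3" --pt "0 0 -0.8" --pt "0 0 -1.5" --pt "0 0 -2.5" --pt "0 0 -4" --pt "0 0 -6" --pt "0 0 -7.5" --pt "0 0 -7.5" --turn '[0,0,0,0,0,0,0,0]'

```text
time_s: 26.48
tool_pos: [0.563, 0.1456, 0.2002]
eef_rot: [[-0.63, 0.777, 0.007], [0.777, 0.63, 0.001], [-0.004, 0.006, -1.0]]
contact_force: [0.2, -0.2, 0.2]
finger_gap: 0.122
gripper_force: 60.3
```

```bash
python3 - <<'E'
from h import *
im,d=env.capture("side");cv2.imwrite("pics/g.png",cv2.resize(im[105:180,265:365],(800,600),interpolation=cv2.INTER_NEAREST))
for n in("clip","clip_crown"):print(n,[(np.round(r["xyz"],4).tolist(),round(r["p"],2)) for r in env.place_of("side",n)[:1]])
goto(.661,-.1725,.2,39.15)
E
```

```text
clip [([0.5649, 0.1452, 0.1724], 0.51)]
clip_crown [([0.5672, 0.1448, 0.1977], 0.6)]
t 26.63 pos [0.5606 0.1452 0.1955] yaw_y 39.05 tilt [ 2.e-04  1.e-04 -1.e+00] shift [-31.   -12.22  -0.45] turn -0.1 F [-0.6  0.6  0. ] gap 0.123 grip 60.25153398513794
```

View pics/g.png

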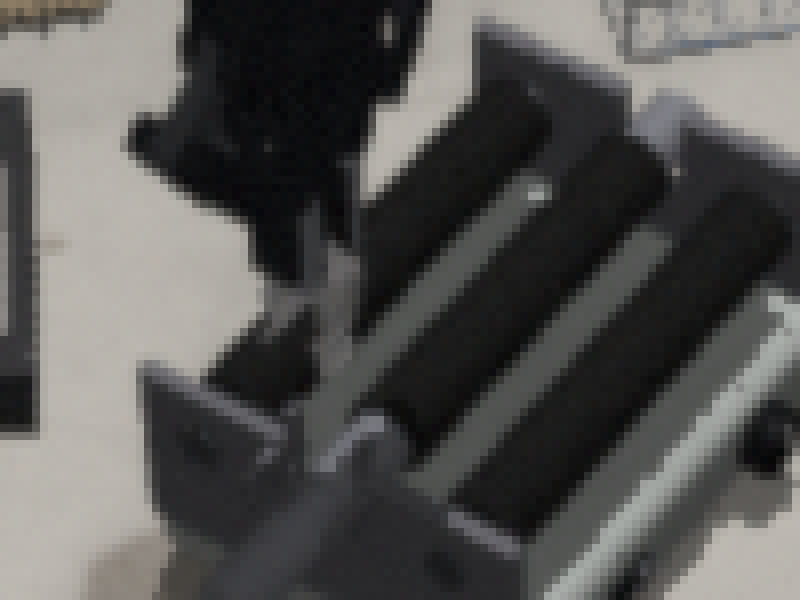

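The clip hangs clear of the shaft in the fingers at (315,290). I carry it to the tray at a moderate speed.

Call:
apply_moves --jaw '[0,0,0,0,0,0,0,0]' --pt "-2 -0.8 0" --pt "-5 -2 0" --pt "-8 -3.2 0" --pt "-11 -4.4 0" --pt "-14 -5.6 0" --pt "-17 -6.8 0" --pt "-20 -7.9 0" --pt "-22.5 -8.9 0" --turn '[0,0,0,0,0,0,0,0]'

```text
time_s: 27.3
tool_pos: [0.6328, -0.0877, 0.1939]
eef_rot: [[-0.629, 0.777, -0.002], [0.777, 0.629, 0.0], [0.002, -0.002, -1.0]]
contact_force: [0.4, -1.2, 0.2]
finger_gap: 0.123
gripper_force: 60.2
```

Call:
apply_moves --jaw '[0,0,0,0,0,0,0,0]' --pt "-2 -0.8 0" --pt "-4 -1.6 0" --pt "-6 -2.4 0" --pt "-7.5 -3 0" --pt "-8.5 -3.3 1" --pt "-8.5 -3.3 2" --pt "-8.5 -3.3 2" --pt "-8.5 -3.3 2" --turn '[0,0,0,0,0,0,0,0]'

```text
time_s: 27.97
tool_pos: [0.6595, -0.1709, 0.1733]
eef_rot: [[-0.631, 0.776, -0.004], [0.776, 0.631, 0.002], [0.004, -0.002, -1.0]]
contact_force: [-0.9, 0.3, -0.8]
finger_gap: 0.125
gripper_force: 60.2
```

```bash
python3 - <<'E'
from h import *
env.capture("side")
for n in("clip","clip_crown"):print(n,[(np.round(r["xyz"],4).tolist(),round(r["p"],2)) for r in env.place_of("side",n)[:1]])
goto(.661,-.1725,.07,39.15)
E
```

```text
clip [([0.6611, -0.1745, 0.1461], 0.54)]
clip_crown [([0.6624, -0.1714, 0.1695], 0.54)]
t 28.12 pos [ 0.661  -0.1712  0.1759] yaw_y 39.13 tilt [-0.e+00  3.e-04 -1.e+00] shift [-0.1  -0.08 10.59] turn -0.02 F [ 0.7  0.3 -0.9] gap 0.128 grip 60.24523615837097
```

Call:
apply_moves --jaw '[0,0,0,0,0,0,0,0]' --pt "0 0 1.5" --pt "0 0 3.5" --pt "0 0 5.5" --pt "0 0 7.5" --pt "0 0 9.5" --pt "0 0 11" --pt "0 0 12" --pt "0 0 12" --turn '[0,0,0,0,0,0,0,0]'

```text
time_s: 28.78
tool_pos: [0.6596, -0.1712, 0.0536]
eef_rot: [[-0.631, 0.776, -0.004], [0.776, 0.631, 0.001], [0.003, -0.002, -1.0]]
contact_force: [-0.8, -0.5, -0.4]
finger_gap: 0.126
gripper_force: 60.2
```

Call:
apply_moves --jaw '[0,0,0,0,0]' --pt "0 0 0.1" --pt "0 0 0.2" --pt "0 0 0.3" --pt "0 0 0.4" --pt "0 0 0.4" --turn '[0,0,0,0,0]'

```text
time_s: 29.2
tool_pos: [0.6616, -0.1726, 0.0523]
eef_rot: [[-0.63, 0.777, 0.001], [0.777, 0.63, -0.0], [-0.001, 0.001, -1.0]]
contact_force: [-0.2, -0.2, -0.7]
finger_gap: 0.127
gripper_force: 60.2
```

Call:
apply_moves --jaw '[0,0,0,0,0]' --pt "0 0 0.1" --pt "0 0 0.2" --pt "0 0 0.25" --pt "0 0 0.25" --pt "0 0 0.25" --turn '[0,0,0,0,0]'

```text
time_s: 29.62
tool_pos: [0.6614, -0.1725, 0.0496]
eef_rot: [[-0.63, 0.777, 0.001], [0.777, 0.63, -0.0], [-0.001, 0.0, -1.0]]
contact_force: [-0.5, 0.3, 3.1]
finger_gap: 0.131
gripper_force: 60.6
```

Call:
apply_moves --jaw '[0,0,0]' --pt "0 0 0.1" --pt "0 0 0.1" --pt "0 0 0.1" --turn '[0,0,0]'

```text
time_s: 29.87
tool_pos: [0.6616, -0.1725, 0.0494]
eef_rot: [[-0.63, 0.777, 0.001], [0.777, 0.63, -0.0], [-0.001, 0.001, -1.0]]
contact_force: [-1.7, 0.0, 6.4]
finger_gap: 0.122
gripper_force: 61.2
```

It is on the tray floor. I open and rise.

Call:
apply_moves --jaw '[0,0.15,0.2,0.3,0.4,0.5,0.5,0.5]' --pt "0 0 -0.1" --pt "0 0 -0.1" --pt "0 0 -0.1" --pt "0 0 -0.1" --pt "0 0 -0.1" --pt "0 0 -0.1" --pt "0 0 -0.1" --pt "0 0 -0.1" --turn '[0,0,0,0,0,0,0,0]'

```text
time_s: 30.53
tool_pos: [0.6611, -0.1724, 0.049]
eef_rot: [[-0.63, 0.777, -0.0], [0.777, 0.63, 0.0], [0.0, -0.0, -1.0]]
contact_force: [-0.2, -0.4, -0.0]
finger_gap: 0.498
gripper_force: 0.0
```

Call:
apply_moves --jaw '[0.5,0.5,0.5,0.5,0.5,0.5,0.5,0.5]' --pt "0 0 -0.5" --pt "0 0 -1.5" --pt "0 0 -3" --pt "0 0 -6" --pt "0 0 -9" --pt "0 0 -12" --pt "4 10 -14" --pt "8 14 -14" --turn '[0,0,0,0,0,0,0,0]'

```text
time_s: 31.2
tool_pos: [0.6968, -0.0997, 0.1862]
eef_rot: [[-0.626, 0.78, 0.008], [0.78, 0.626, -0.002], [-0.007, 0.005, -1.0]]
contact_force: [0.5, 0.1, -0.2]
finger_gap: 0.497
gripper_force: 0.0
```

Call:
apply_moves --jaw '[0.5,0.5,0.5,0.5,0.5,0.5,0.5,0.5]' --pt "-4 0 0" --pt "-8 0 0" --pt "-12 0 0" --pt "-16 0 0" --pt "-16 0 0" --pt "-16 0 0" --pt "-16 0 0" --pt "-16 0 0" --turn '[0,0,0,0,0,0,0,0]'

```text
time_s: 31.87
tool_pos: [0.7872, -0.2192, 0.1784]
eef_rot: [[-0.63, 0.777, 0.012], [0.777, 0.63, -0.003], [-0.011, 0.008, -1.0]]
contact_force: [0.9, -0.0, 1.2]
finger_gap: 0.493
gripper_force: 0.0
```

```bash
python3 - <<'E'
from h import *
for cam in("top","side"):
    im,d=env.capture(cam);cv2.imwrite(f"pics/h_{cam}.png",im)
    for n in("clip","wedge","tray","marker","bottle","tape"):print(cam,n,[(np.round(r["xyz"],4).tolist(),round(r["p"],2)) for r in env.place_of(cam,n)[:1]])
print(env.observe()["time_s"],env.observe()["tool_pos"])
E
```

```text
top clip []
top wedge [([0.5538, 0.1465, 0.0789], 0.25)]
top tray []
top marker []
top bottle []
top tape [([0.5874, -0.0389, -0.0001], 0.53)]
side clip [([0.6634, -0.1742, 0.0244], 0.65)]
side wedge [([0.4417, -0.1262, 0.0043], 0.88)]
side tray [([0.661, -0.1765, -0.0009], 0.56)]
side marker [([0.4511, 0.1215, 0.0017], 0.76)]
side bottle [([0.4611, -0.3656, 0.0002], 0.68)]
side tape [([0.5918, -0.0381, -0.0052], 0.9)]
32.5667 [ 0.78692264 -0.21935911  0.17741241]
```

View pics/h_top.png

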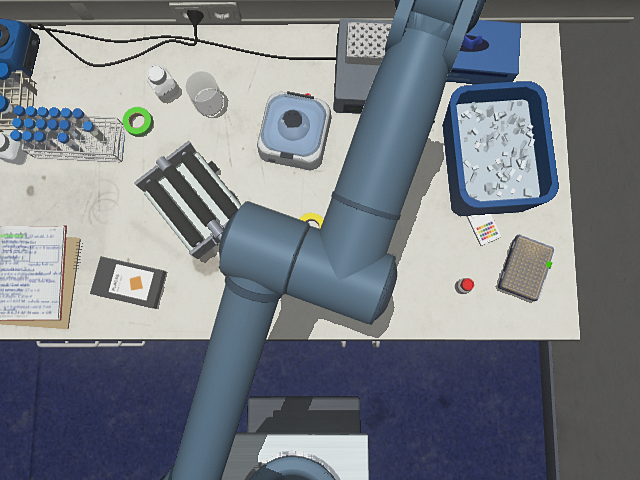

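The arm is outstretched over the bench and covers the tray in this view; the bottle (465,285) and tape (311,218) are in place. The side camera puts the clip in the tray at z 0.024 and the wedge flat on the bench at (0.44, -0.13). All conditions are met.

```bash
python3 -c "
from rig import env
print(env.job_done())"
```

```text
the job is handed in; nothing more can be done
None
```

I handed the job in at about 32.6 s: the wedge sprang the clip up without force peaks, the clip stands in the steel tray, the wedge lies flat on the bench, and the bottle, tape and marker are where they were; the hand-in returned no verdict.

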